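# Scour the copper strip of a circuit board on a sprung press

### The job

Take the abrasive block by its wooden handle out of its tray, set it on the bare copper strip of the board at the end next to the T-handled clamp screw, and press the sprung bed about half-way down. Keeping the bed about half-way down, slide the block once along the whole strip to the end next to the flat cap, without letting up, bottoming the bed or touching the chip sockets. Then lift it well clear, stand it back in its tray, let go, and leave the other things on the bench where they are.

Things in the scene. Friction and masses are not known exactly. Their poses are not given: they have to be found in the camera images.
- block: loose abrasive hand block, about 150 g: a dark grey foot 40 mm (its x) by 60 mm (its y) and 14 mm high, abrasive underneath, with an upright wooden handle on its middle, 26 mm (x) by 44 mm (y), from 14 to 58 mm above the underside. Origin at the centre of the underside, z up. Its ends are alike: turned by half a turn it is the same tool
- tray: fixed shallow black tray where the block lives and must return: outside 72 mm (its x) by 98 mm (its y), walls 4 mm thick and 12 mm high, inner floor 4 mm above the bench, recess 64 by 90 mm. Origin at the centre of the underside, on the bench. It stands left or right of the press; the iron stand is on the other side. The block starts in it, its y within 0.1 rad of the tray's y
- press: fixed board press, grey base 150 mm (its x) by 250 mm (its y), z up, origin at the centre of its underside on the bench. Its sprung bed, between two aluminium end pieces, carries a brown circuit board 136 by 186 mm whose top is level, 45 mm above the bench when the bed is up. Six black chip sockets, 20 by 46 mm, stand 9 mm above the board in two rows on it, one each side of the strip, inner faces 34 mm from its middle line: not to be touched
- strip_mid (a point): middle of the bare copper strip, on the board's top, 45 mm above the bench with the bed up (this point does not sink with it). The strip, 24 mm wide, runs 80 mm each way from here along the press's y axis. With the block lengthwise on it, the foot covers a strip end when its centre is 50 to 62 mm from here, and is still clear of the screw and cap
- bed (a joint): how far the sprung bed is pushed down, m: 0 up, 0.012 bottomed. It starts to move at about 1 N and yields 1 mm for each further newton (half-way, 6 mm, is about 7 N)
- clamp_screw: fixed dark steel T-shaped clamp screw: a post 16 mm in diameter standing 22 mm above the board's level, with a crossbar 60 mm long and 8 mm wide across the strip's line, on one end piece of the press, 110 mm from the press's middle on the line of the strip; the pass begins at this end. It is at the press's +y or -y end. Origin at the centre of its underside, 45 mm above the bench
- flat_cap: fixed flat steel cap, 22 mm in diameter, 4 mm high, on the other end piece, 110 mm from the press's middle; the pass ends here. Origin at the centre of its underside, 45 mm above the bench
- iron_stand: bystander, fixed: dark stand 80 by 100 mm with a leaning black holder, about 115 mm high, on the other side of the press from the tray; origin at the centre of its underside
- solder_spool: bystander, loose: white spool of solder, 60 mm in diameter, 45 mm high, origin at the centre of its underside
- flux_jar: bystander, loose: small jar, 44 mm in diameter, 50 mm high, origin at the centre of its underside
- wire_spool: bystander, loose: white spool of wire, 68 mm in diameter, 40 mm high, origin at the centre of its underside
- wood_block: bystander, loose: plain wooden slab 45 by 65 by 20 mm without a handle, origin at the centre of its underside
- screwdriver: bystander, loose: screwdriver 170 mm long, lying on the bench beyond the press, origin at its middle, on the bench
There are look-alikes about, which are no part of the job. Leave any blue or green look-alike of the tray alone.

How it is judged:
On the way, in this order (a step that is already met when the one before it is completed fails the run):
1. the block presses the bed about half-way down (2 to 10.5 mm) on the strip's end by the clamp screw, lengthwise on the strip and at most 10 mm off its middle line (value of joint bed between 0.002 and 0.0105 m and x of block in the frame of press between -0.01 and 0.01 m and angle between the y axis of block and the y axis of press, either way round below 0.25 rad and angle between block's own z axis and vertical below 0.15 rad and z of block in the frame of press below 0.0465 m and horizontal distance between block and clamp_screw below 0.066 m), for 0.1 s.
2. still pressing, it passes the middle of the strip (value of joint bed between 0.002 and 0.0105 m and x of block in the frame of press between -0.01 and 0.01 m and angle between the y axis of block and the y axis of press, either way round below 0.25 rad and angle between block's own z axis and vertical below 0.15 rad and z of block in the frame of press below 0.0465 m and y of block in the frame of press between -0.02 and 0.02 m), for 0.05 s.
3. still pressing, it reaches the strip's end by the flat cap (value of joint bed between 0.002 and 0.0105 m and x of block in the frame of press between -0.01 and 0.01 m and angle between the y axis of block and the y axis of press, either way round below 0.25 rad and angle between block's own z axis and vertical below 0.15 rad and z of block in the frame of press below 0.0465 m and horizontal distance between block and flat_cap below 0.066 m), for 0.1 s.
At the end, for the whole second after the job is handed in: the block stands upright on the tray's floor, inside its walls (within 20 mm by 25 mm of the tray's centre, tilt under 0.1 rad), released and at rest (x of block in the frame of tray between -0.02 and 0.02 m and y of block in the frame of tray between -0.025 and 0.025 m and z of block in the frame of tray below 0.008 m and angle between block's own z axis and vertical below 0.1 rad and linear speed of block below 0.02 m/s and contact force between block and the fingers below 0.05 N); the robot touches nothing.
It fails at once if the block is lifted off or barely presses (bed less than 1.5 mm down) while low over the strip between its ends (within 40 mm of the middle, less than 12 mm above the board) (y of block in the frame of press between -0.04 and 0.04 m and x of block in the frame of press between -0.03 and 0.03 m and z of block in the frame of press below 0.057 m and value of joint bed below 0.0015 m).
It fails at once if the bed is bottomed (more than 11.5 mm down) (value of joint bed above 0.0115 m).
It fails at once if a chip socket is touched (contact force between any of bed_c0, bed_c1, bed_c2, bed_c3, bed_c4, bed_c5 and anything else above 1 N).
It fails at once if a bystander is moved by more than 30 mm (distance of any of solder_spool, flux_jar, wire_spool, wood_block, screwdriver from where it was at the start of the episode above 0.03 m).
It also fails if it takes over 64 s, if anything falls off the work surface, if the arm or the gripper's body presses on something with over 40 N, if the wrist force passes 120 N, or if a joint passes its speed limit or range.

### The arm

A 7-joint arm with a two-finger parallel gripper is mounted at the origin on the work surface. World frame = base frame: x ahead of the robot, y to its left, z up, the work surface at z = 0. Lengths are in m, angles in rad, forces in N, time in s.
With the tool pointing down it reaches from about 0.4 to 0.875 m from the base axis. Payload 4.4 kg.
Tool frame: the origin (TCP) lies at the centre of the arm's flange, where the gripper is bolted on; the fingertips stand 173 mm ahead of it and the grasp point (between the pads) lies 155 mm ahead of it; z points along the fingers, y is the line along which they close (so a half turn about z gives the same grasp; the last joint's range is limited). The gripper opens to 85 mm and grips with 20 to 120 N. Pads are 22 mm wide; open, the fingers measure 114 mm over their backs; the gripper's body (76 mm by 85 mm) begins 54 mm behind the grasp point. The pads swing forward as they close: fully open they stand 13 mm farther back than shut.
Start: joints at [1.181, 0.628, 0.038, 1.517, -0.027, 0.996, -0.02], TCP at [0.207, -0.616, 0.405] pointing down, gripper open.
Joint ranges: [-3.06, 3.06], [-0.37, 2.12], [-1.25, 1.32], [0.18, 2.47], [-1.1, 4.24], [0.23, 1.98], [-2.94, 2.94]. Speed limits (rad/s): [2.57, 2.57, 3.14, 3.14, 3.14, 3.14, 3.14].

### API

Orientations are given as a unit quaternion [x, y, z, w].
In Python, from cell import * gives the robot as it stands. The module is installed in compiled form; this text tells all that it offers.
- The arm moves only by the tool arm_command, never from a script. Its arguments are lists of equal length, an entry for each row: "offset": the shift along the tool's x, y, z in cm, a list of three; "twist": the turn about the tool's z in rad; "jaw": the finger opening in cm, from 0 to 8.54. A call has 1 to 12 rows; each row is the pose to reach, as a shift and turn from the pose commanded when the call began, along the tool's axes at that moment; what a row does not reach only later rows make up. A row lasts 1/12 s, in which the tool goes at most 41.7 mm and 7.16 degrees, less where a joint would pass 70% of its speed; a pose out of reach is approached as far as the arm can. A call with a gripper value outside its range is refused whole. The fingers move at their own pace and stop on an object; the grip force is fixed at half the most. Time passes only in rows, so rows that repeat a pose let the fingers close. It gives the time, the measured TCP pose, the force, the opening and the grip force at its end, in the units of the state.
- read_state(): the state, without advancing time (a new reading comes with each control period).
- camera(name): name is "side" or "top" or "wrist"; returns (picture, depth): 400x640x3 uint8, red, green, blue; 400x640 float32, m along the optical axis (not along the pixel's ray), 0 where there is no reading.
- camera_params(name): a dict with "camera_matrix" (3x3 intrinsics, pixels), "R" (3x3) and "t" (3): a world point X has camera coordinates R X + t. Camera axes: x right, y down, z forward; pixel columns grow to the right and rows downward; lengths in m; the calibration is good to about 2 mm. The wrist camera is an equidistant fisheye: a pixel r from the principal point sees the ray r / f radians off the axis. A picture is of the moment at which its call begins: read the wrist's pose just before it. camera_params takes no time and is no camera call; for the wrist camera it gives the pose at the moment of the call.
- finish_job(): hands the job in; it is judged then, once.
The state is a dict: "clock": time; "joint_pos": joint angles; "qvel": joint speeds; "joint_torque": joint torques, N m; "ee_pos": TCP position; "eef_rot": TCP orientation; "wrist_force": force on the tool from outside, world axes, zero at the start; "wrist_torque": the same for the moment, N m; "grip_width": finger opening in m; "finger_force": force on a finger pad.
Only numpy, scipy, OpenCV 4.12 (cv2) and the standard library are available. Lean on these libraries where they do the work, as an engineer would, in place of code of your own. Each camera call takes 0.05 s, during which the arm holds its last target. There are 200 camera calls.

## Working session

There is one attempt and no reset: what is moved stays moved. The work goes in short steps, Python scripts to look and compute and a tool call to move; the robot and the scene stay as the last step left them, time stands still between calls to the robot, and variables do not carry over. Pictures are saved under pics/ and viewed, at most 10 in all, crops included, and the job is handed in when it is done.

Besides the shell and the picture viewer there is one more tool, called after "Request:" as a command line: name --pt "numbers of a row" for each row, then --argument value for the rest. arm_command: Moves the arm, as the interface text tells. Its arguments: {"type":"object","properties":{"offset":{"type":"array"},"twist":{"type":"array"},"jaw":{"type":"array"}},"required":["offset","twist","jaw"]}

```bash
mkdir -p pics
python3 - <<'E'
from cell import *
import cv2,numpy as np
s=read_state();print(s['clock'],s['ee_pos'],s['eef_rot'],s['grip_width'],s['wrist_force'])
for n in ('top','side'):
    p,d=camera(n);c=camera_params(n);np.savez(f'{n}.npz',p=p,d=d,K=c['camera_matrix'],R=c['R'],t=c['t'])
    cv2.imwrite(f'pics/{n}0.png',p[:,:,::-1]);print(n,c['camera_matrix'],c['R'],c['t'])
E
```

```text
0.0 [ 0.20675427 -0.61591614  0.40378769] [ 9.86920452e-01  1.61205133e-01 -1.65891558e-04 -9.48299854e-04] 0.0853071940298775 [ 0.04924481 -0.77748244  0.57766469]
top [[386.78867496   0.         317.55435357]
 [  0.         386.78867496 199.82602448]
 [  0.           0.           1.        ]] [[ 0.00169729 -0.99975352  0.0221364 ]
 [-0.99709542 -0.0033775  -0.07608759]
 [ 0.0761436  -0.02194296 -0.99685538]] [-0.05010738  0.60028153  0.91746956]
side [[498.85113123   0.         327.3439465 ]
 [  0.         498.85113123 196.05782876]
 [  0.           0.           1.        ]] [[-0.81036619 -0.58566049  0.01756217]
 [-0.35998054  0.4740007  -0.80357784]
 [ 0.46229931 -0.65751435 -0.59494052]] [0.44990531 0.2877441  0.90715771]
```

View pics/top0.png

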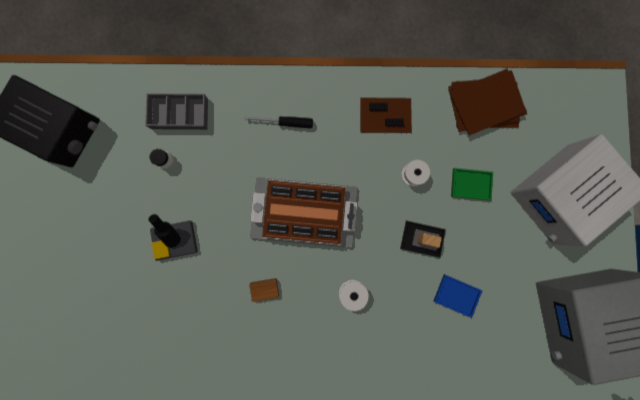

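View pics/side0.png

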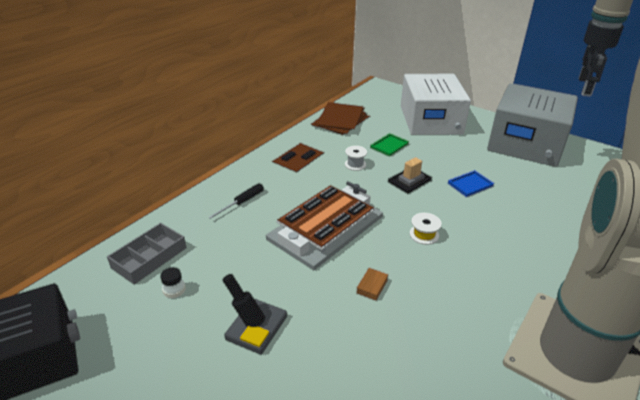

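The top view shows:
- **Press:** strip centre at about (304,212), clamp screw on the right (352,213), flat cap on the left (258,208).
- **Tray:** black, at (423,239), with the block handle at about (430,240).
- **Nearby:** spools at (416,172) and (353,296).

The side view agrees with this. Next I'll measure.

```bash
cat > h.py <<'E'
import cv2,numpy as np
def ray(z,uv,h):
    "pixel(s) -> world points on plane z=h"
    uv=np.atleast_2d(uv).astype(float);K,R,t=z['K'],z['R'],z['t']
    d=np.c_[uv,np.ones(len(uv))]@np.linalg.inv(K).T@R;c=-R.T@t
    return c+d*((h-c[2])/d[:,2])[:,None]
def rect(P):
    "min-area rectangle in mm: centre, long side, short side, long axis angle"
    (cx,cy),(w,h),_=r=cv2.minAreaRect((P[:,:2]*1000).astype(np.float32))
    b=cv2.boxPoints(r);e=max(b[1]-b[0],b[2]-b[1],key=np.linalg.norm);a=np.arctan2(e[1],e[0])
    return np.round([cx,cy,max(w,h),min(w,h)],1),round((a+np.pi)%np.pi,3)
def blob(m,box):
    "largest blob of mask m inside box u0,v0,u1,v1; hull pixels"
    M=np.zeros(m.shape,np.uint8);u0,v0,u1,v1=box;M[v0:v1,u0:u1]=m[v0:v1,u0:u1]
    c=max(cv2.findContours(M,0,1)[0],key=cv2.contourArea);return c[:,0,:]
def axis(z,uv,h):
    "moments of the filled blob"
    M=np.zeros((400,640),np.uint8);cv2.fillPoly(M,[uv],1);v,u=np.nonzero(M)
    P=ray(z,np.c_[u,v],h)[:,:2]*1000;w,E=np.linalg.eigh(np.cov(P.T));e=E[:,1]
    return P.mean(0).round(1),round(np.arctan2(e[1],e[0])%np.pi,3),np.sqrt(12*w).round(1)
E
python3 - <<'E'
from h import *
z=np.load('top.npz');p=z['p'];hsv=cv2.cvtColor(p,cv2.COLOR_RGB2HSV)
print('pix',hsv[212,305],hsv[240,432],hsv[240,420],hsv[232,410],hsv[208,258],hsv[213,352],hsv[290,264], hsv[205,300])
H,S,V=[hsv[:,:,i].astype(int) for i in range(3)]
st=blob((V>140)&(S>90)&(H<25),(255,190,355,240));print('strip',axis(z,st,.045),rect(ray(z,st,.045)))
ha=blob((V>110)&(S>60)&(H<30),(405,220,445,260));print('handle',axis(z,ha,.062),rect(ray(z,ha,.062)))
tr=blob((V<100),(395,215,452,265));print('tray',rect(ray(z,tr,.012)),axis(z,tr,.012))
c=[cv2.resize(p[v0:v0+70,u0:u0+s],None,fx=f,fy=f,interpolation=0) for u0,v0,s,f in((245,175,130,6),(390,210,130,6))]
cv2.imwrite('pics/c1.png',np.vstack([cv2.resize(x,(520,280)) for x in c])[:,:,::-1])
E
```

```text
pix [ 11 153 150] [ 15 133 140] [ 16 135  83] [ 0 26 20] [  0   0 109] [150   5  53] [ 13 187  94] [ 11 183  74]
strip (array([570.9, -15. ]), np.float64(1.479), array([ 20.5, 156.9])) (array([570.9, -15.4, 157.3,  20.5]), np.float32(1.48))
handle (array([ 505.2, -312.2]), np.float64(1.325), array([24.3, 42.3])) (array([ 505.4, -312.3,   42.3,   24.3]), np.float32(1.328))
tray (array([ 505. , -308.9,  107.6,   77.3]), np.float32(1.355)) (array([ 505.3, -307.8]), np.float64(1.328), array([ 76.7, 105. ]))
```

View pics/c1.png

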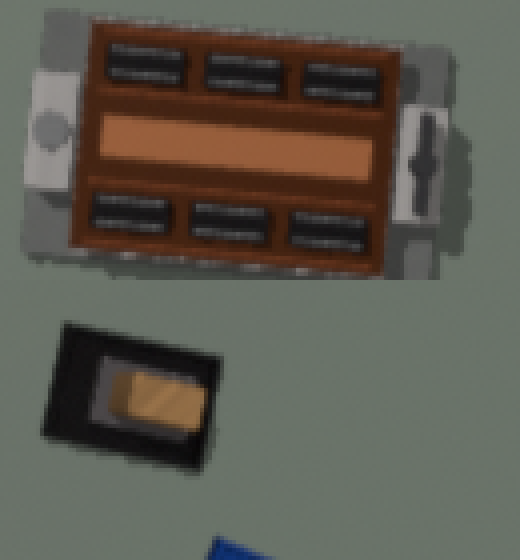

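The crop confirms the layout: screw at the right end, cap at the left, block lying lengthwise in the tray. The sizes match apart from the one-pixel contour loss and some tray shadow. Next: cross-check heights and compute the move above the handle.

```bash
cat >> h.py <<'E'
from scipy.spatial.transform import Rotation as Ro
def go(s,x,y,z,ya):
    "offset cm in tool axes, twist, to TCP x,y,z mm with tool y at angle ya (mod pi)"
    R=Ro.from_quat(s['eef_rot']);o=R.inv().apply(np.array([x,y,z])/1000-s['ee_pos'])*100
    a=R.apply([0,1,0]);d=(ya-np.arctan2(a[1],a[0])+np.pi/2)%np.pi-np.pi/2
    print('offset',o.round(2),'twist',round(-d,3),'tilt',R.apply([0,0,1]).round(4))
E
python3 - <<'E'
from h import *
from cell import *
z=np.load('top.npz')
def pt(z,u,v):
    d=float(np.median(z['d'][v-1:v+2,u-1:u+2]));return (z['R'].T@(np.linalg.inv(z['K'])@[u,v,1]*d-z['t'])).round(4)
for q in((434,240),(305,212),(430,210),(320,212),(258,208)):print(q,pt(z,*q))
sd=np.load('side.npz');P=ray(sd,[[414,164],[327,214]],.055);print(P)
for q in((415,165),(328,214)):print(q,pt(sd,*q))
go(read_state(),505,-312,300,-.245)
E
```

```text
(434, 240) [ 0.5045 -0.3192  0.0622]
(305, 212) [ 0.5696 -0.0184  0.0472]
(430, 210) [ 5.776e-01 -3.309e-01 -2.000e-04]
(320, 212) [ 0.5698 -0.0539  0.0462]
(258, 208) [0.5786 0.0921 0.0496]
[[ 0.50049325 -0.31139267  0.055     ]
 [ 0.55940663 -0.00285231  0.055     ]]
(415, 165) [ 0.4933 -0.3023  0.0594]
(328, 214) [ 0.5659 -0.016   0.0435]
offset [ 37.95 -19.31  10.42] twist -1.002 tilt [-6.0e-04  1.6e-03 -1.0e+00]
```

Request:
arm_command --pt "38 -19.3 10" --pt "38 -19.3 10" --pt "38 -19.3 10" --pt "38 -19.3 10" --pt "38 -19.3 10" --pt "38 -19.3 10" --pt "38 -19.3 10" --pt "38 -19.3 10" --pt "38 -19.3 10" --pt "38 -19.3 10" --pt "38 -19.3 10" --pt "38 -19.3 10" --twist '[-1.002,-1.002,-1.002,-1.002,-1.002,-1.002,-1.002,-1.002,-1.002,-1.002,-1.002,-1.002]' --jaw '[8.5,8.5,8.5,8.5,8.5,8.5,8.5,8.5,8.5,8.5,8.5,8.5]'

```text
clock: 1.1
ee_pos: [0.5098, -0.3061, 0.3033]
eef_rot: [0.785, 0.619, 0.002, -0.001]
wrist_force: [-0.0, 0.5, 1.0]
grip_width: 0.0847
finger_force: 0.0
```

Run:
```python
from h import *
from cell import *
s=read_state();print(s['clock'],s['ee_pos'],s['wrist_force'])
go(s,505,-312,200,-.245)
p,d=camera('wrist');cv2.imwrite('pics/w1.png',p[:,:,::-1])
s=read_state();go(s,505,-312,200,-.245)
```

```text
1.1 [ 0.50976649 -0.30610445  0.30334969] [-0.03874785  0.47424888  0.97889798]
offset [-0.74 -0.33 10.33] twist 0.01 tilt [ 0.0015  0.0049 -1.    ]
offset [-0.37 -0.17 10.37] twist 0.006 tilt [-4.0e-04  2.4e-03 -1.0e+00]
```

View pics/w1.png

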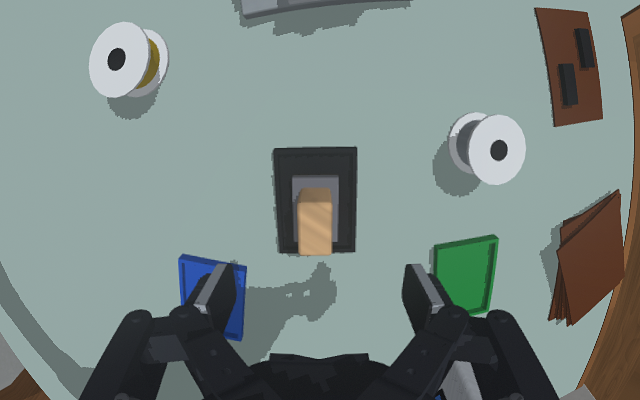

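The wrist view shows the handle between the fingers and aligned (handle top around (315,225)), with the tray rim at u 274–356, v 148–254. I'll measure the tray from this view before descending.

Run:
```python
from h import *
from cell import *
s=read_state();c=camera_params('wrist');p,d=camera('wrist');K,R,t=c['camera_matrix'],c['R'],c['t']
def fray(uv,h):
    m=(np.atleast_2d(uv)-K[:2,2])/K[0,0];r=np.hypot(*m.T)
    d=np.c_[m*(np.sin(r)/r)[:,None],np.cos(r)]@R;o=-R.T@t;return o+d*((h-o[2])/d[:,2])[:,None]
hsv=cv2.cvtColor(p,cv2.COLOR_RGB2HSV);H,S,V=[hsv[:,:,i].astype(int) for i in range(3)]
print(hsv[155,315],hsv[215,280],hsv[140,315],hsv[200,298],hsv[220,315])
m=(V<65);b=blob(m,(262,138,370,258));print('tray',rect(fray(b,.012)),b.min(0),b.max(0))
hb=blob((S>60)&(H<30)&(V>190),(285,180,345,262));print('handle',rect(fray(hb,.062)),hb.min(0),hb.max(0))
print(s['ee_pos']);go(s,505,-312,200,-.245)
```

```text
[98 20 51] [105  20  51] [ 86  30 171] [ 0  6 80] [ 16  96 201]
tray (array([ 508.1, -306.5,   98.3,   71.3]), np.float32(1.35)) [275 142] [358 248]
handle (array([ 504.8, -320.5,   21.9,   20.5]), np.float32(2.903)) [303 223] [332 248]
[ 0.50760308 -0.30911559  0.30373975]
offset [-0.37 -0.17 10.37] twist 0.006 tilt [-4.0e-04  2.4e-03 -1.0e+00]
```

Request:
arm_command --pt "0 0 2" --pt "0 0 5" --pt "0 0 8" --pt "0 0 10" --pt "0 0 10.4" --pt "0 0 10.4" --pt "0 0 10.4" --pt "0 0 10.4" --pt "0 0 10.4" --twist '[0,0,0,0,0,0,0,0,0]' --jaw '[8.5,8.5,8.5,8.5,8.5,8.5,8.5,8.5,8.5]'

```text
clock: 1.95
ee_pos: [0.5061, -0.313, 0.2024]
eef_rot: [0.788, 0.615, 0.001, 0.001]
wrist_force: [0.6, 0.7, -0.2]
grip_width: 0.0853
finger_force: 0.0
```

Request:
arm_command --pt "0 0 0" --pt "0 0 0" --pt "0 0 0" --pt "0 0 0" --pt "0 0 0" --pt "0 0 0" --pt "0 0 0" --pt "0 0 0" --pt "0 0 0" --pt "0 0 0" --pt "0 0 0" --pt "0 0 0" --twist '[0,0,0,0,0,0,0,0,0,0,0,0]' --jaw '[6,5,4,3,2,1,1,1,1,1,1,1]'

```text
clock: 2.95
ee_pos: [0.5058, -0.3124, 0.201]
eef_rot: [0.788, 0.615, 0.0, 0.0]
wrist_force: [-0.5, -0.2, 4.9]
grip_width: 0.0254
finger_force: 59.7
```

Request:
arm_command --pt "0 0 -0.5" --pt "0 0 -1.5" --pt "0 0 -3.5" --pt "0 0 -6" --pt "0 0 -8.5" --pt "0 0 -10.5" --pt "0 0 -11.5" --pt "0 0 -12" --pt "0 0 -12" --pt "0 0 -12" --pt "0 0 -12" --pt "0 0 -12" --twist '[0,0,0,0,0,0,0,0,0,0,0,0]' --jaw '[1,1,1,1,1,1,1,1,1,1,1,1]'

```text
clock: 3.95
ee_pos: [0.5053, -0.3122, 0.3194]
eef_rot: [0.788, 0.615, -0.0, -0.001]
wrist_force: [-0.8, 0.8, -1.5]
grip_width: 0.0254
finger_force: 59.1
```

Run:
```python
from h import *
from cell import *
s=read_state();print(s['clock'],s['ee_pos'],s['wrist_force'],s['grip_width'])
go(s,565.8,-70.8,320,-.092)
```

```text
3.95 [ 0.5052957  -0.31215536  0.31938371] [-0.76395407  0.76429732 -1.50765692] 0.025408721317153868
offset [ 2.488e+01  2.000e-02 -4.000e-02] twist -0.153 tilt [-0.0021  0.0013 -1.    ]
```

Request:
arm_command --pt "1 0 0" --pt "3 0 0" --pt "6 0 0" --pt "9 0 0" --pt "12 0 0" --pt "15 0 0" --pt "18 0 0" --pt "21 0 0" --pt "23 0 0" --pt "24.4 0 0" --pt "24.9 0 0" --pt "24.9 0 0" --twist '[-0.01,-0.03,-0.05,-0.07,-0.09,-0.11,-0.13,-0.15,-0.153,-0.153,-0.153,-0.153]' --jaw '[1,1,1,1,1,1,1,1,1,1,1,1]'

```text
clock: 4.95
ee_pos: [0.5662, -0.0685, 0.3204]
eef_rot: [0.738, 0.675, 0.0, -0.001]
wrist_force: [-0.5, -0.1, -2.7]
grip_width: 0.0252
finger_force: 59.0
```

Request:
arm_command --pt "0 0 0" --pt "0 0 0" --pt "0 0 0" --pt "0 0 0" --twist '[0,0,0,0]' --jaw '[1,1,1,1]'

```text
clock: 5.28
ee_pos: [0.5658, -0.0721, 0.3207]
eef_rot: [0.74, 0.673, -0.0, 0.0]
wrist_force: [0.3, -0.1, -3.0]
grip_width: 0.0255
finger_force: 59.0
```

Run:
```python
from h import *
from cell import *
s=read_state();print(s['clock'],s['ee_pos'],s['wrist_force'],s['grip_width'])
p,d=camera('wrist');q,_=camera('top')
cv2.imwrite('pics/w2.png',np.vstack([p[:,:,::-1][0:300],cv2.resize(q[160:260,220:420,::-1],(640,300))]))
s=read_state();print(s['wrist_force']);go(s,565.8,-70.8,270,-.092)
```

```text
5.2833 [ 0.56584757 -0.07208578  0.3206581 ] [ 0.29185777 -0.14844179 -2.97590045] 0.025468846311760013
[-0.20023327  0.14735141 -2.67617799]
offset [ 0.08 -0.02  5.07] twist -0.001 tilt [ 0.e+00 -2.e-04 -1.e+00]
```

View pics/w2.png

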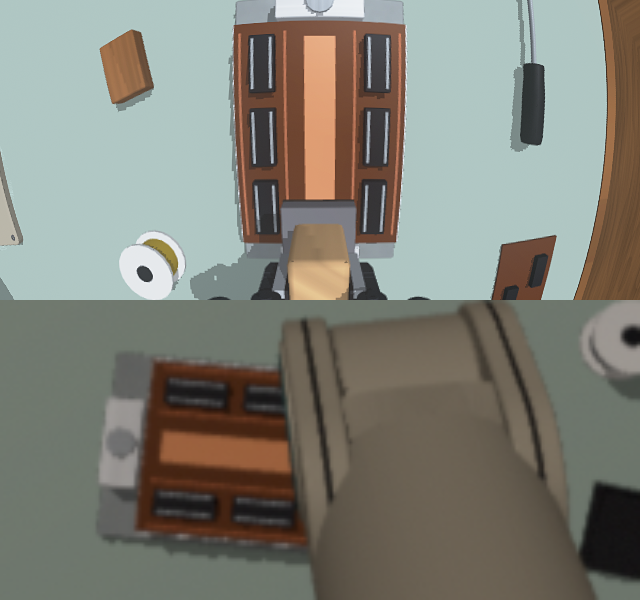

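The wrist view shows the foot (u 282–356) centred on the strip (u 304–336) and parallel to it. Now I'll lower to just above contact.

Request:
arm_command --pt "0 0 1" --pt "0 0 2.5" --pt "0 0 4.5" --pt "0 0 6" --pt "0 0 7" --pt "0 0 7.4" --pt "0 0 7.4" --pt "0 0 7.4" --pt "0 0 7.4" --pt "0 0 7.4" --twist '[0,0,0,0,0,0,0,0,0,0]' --jaw '[1,1,1,1,1,1,1,1,1,1]'

```text
clock: 6.22
ee_pos: [0.5665, -0.0709, 0.2476]
eef_rot: [0.739, 0.674, 0.001, 0.001]
wrist_force: [0.7, -0.2, -1.5]
grip_width: 0.0252
finger_force: 59.1
```

Request:
arm_command --pt "0 0 0.2" --pt "0 0 0.4" --pt "0 0 0.6" --pt "0 0 0.7" --pt "0 0 0.7" --pt "0 0 0.7" --pt "0 0 0.7" --pt "0 0 0.7" --twist '[0,0,0,0,0,0,0,0]' --jaw '[1,1,1,1,1,1,1,1]'

```text
clock: 6.88
ee_pos: [0.5663, -0.0708, 0.24]
eef_rot: [0.739, 0.674, 0.0, 0.0]
wrist_force: [0.4, -0.7, 0.9]
grip_width: 0.0254
finger_force: 59.4
```

Request:
arm_command --pt "0 0 0.2" --pt "0 0 0.4" --pt "0 0 0.4" --pt "0 0 0.4" --pt "0 0 0.4" --pt "0 0 0.4" --twist '[0,0,0,0,0,0]' --jaw '[1,1,1,1,1,1]'

```text
clock: 7.38
ee_pos: [0.5663, -0.0708, 0.236]
eef_rot: [0.739, 0.674, 0.0, 0.0]
wrist_force: [-1.8, -0.2, 4.9]
grip_width: 0.0255
finger_force: 60.0
```

Run:
```python
from h import *
from cell import *
F=[]
for i in range(4):
    s=read_state();F.append(s['wrist_force']);p,d=camera('wrist')
print(s['clock'],s['ee_pos'],np.mean(F,0),s['grip_width'],s['wrist_torque'])
go(s,576,40.8,236,-.092)
hsv=cv2.cvtColor(p,cv2.COLOR_RGB2HSV);cv2.imwrite('pics/w3.png',p[:,:,::-1])
```

```text
7.5333 [ 0.56625996 -0.07086402  0.2359026 ] [-0.94526967 -0.47228766  4.73917225] 0.02551934090783906 [-0.10145783 -0.00371556 -0.02704861]
offset [ 1.121e+01 -6.000e-02 -1.000e-02] twist -0.0 tilt [ 6.e-04 -1.e-04 -1.e+00]
```

View pics/w3.png

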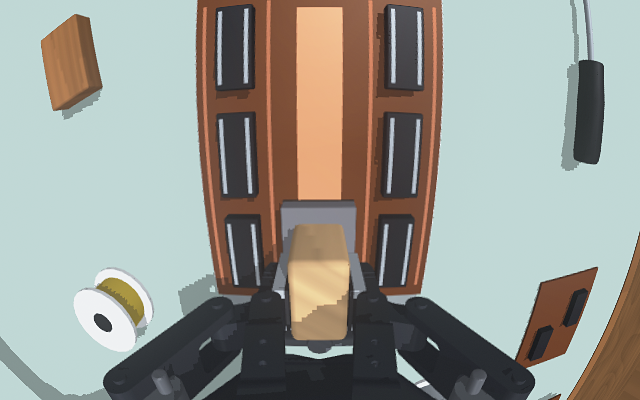

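The wrist view shows the foot (u 281–355) on the strip (u 297–342), clear of the sockets. The force rise fits the bed being about 6 mm down, so I'll slide.

Request:
arm_command --pt "0.2 0 0" --pt "0.6 0 0" --pt "1 0 0" --pt "1.5 0 0" --pt "2 0 0" --pt "2.5 0 0" --pt "3 0 0" --pt "3.5 0 0" --pt "4 0 0" --pt "4.5 0 0" --pt "5 0 0" --pt "5.5 0 0" --twist '[0,0,0,0,0,0,0,0,0,0,0,0]' --jaw '[1,1,1,1,1,1,1,1,1,1,1,1]'

```text
clock: 8.58
ee_pos: [0.5709, -0.0178, 0.2357]
eef_rot: [0.74, 0.673, -0.001, 0.001]
wrist_force: [-1.2, -5.1, 4.9]
grip_width: 0.0253
finger_force: 60.0
```

Run:
```python
from h import *
from cell import *
s=read_state();print(s['clock'],s['ee_pos'],s['wrist_force'],s['wrist_torque'])
go(s,576,40.8,236,-.092)
```

```text
8.5833 [ 0.57087337 -0.01781643  0.23568997] [-1.22893517 -5.0702963   4.87411737] [-0.96814724  0.13523161 -0.07013149]
offset [ 5.88 -0.04 -0.05] twist -0.002 tilt [-0.0011 -0.0028 -1.    ]
```

Depth is steady, so I'll carry on to the cap end.

Request:
arm_command --pt "0.5 0 0" --pt "1 0 0" --pt "1.5 0 0" --pt "2 0 0" --pt "2.5 0 0" --pt "3 0 0" --pt "3.5 0 0" --pt "4 0 0" --pt "4.5 0 0" --pt "5 0 0" --pt "5.4 0 0" --pt "5.7 0 0" --twist '[0,0,0,0,0,0,0,0,0,0,0,0]' --jaw '[1,1,1,1,1,1,1,1,1,1,1,1]'

```text
clock: 9.58
ee_pos: [0.5761, 0.0392, 0.2356]
eef_rot: [0.739, 0.673, -0.001, 0.001]
wrist_force: [-0.1, -4.5, 4.3]
grip_width: 0.0253
finger_force: 60.0
```

Request:
arm_command --pt "0 0 0" --pt "0 0 0" --pt "0 0 0" --pt "0 0 0" --pt "0 0 0" --pt "0 0 0" --twist '[0,0,0,0,0,0]' --jaw '[1,1,1,1,1,1]'

```text
clock: 10.08
ee_pos: [0.5761, 0.0396, 0.2357]
eef_rot: [0.739, 0.673, -0.001, 0.0]
wrist_force: [-0.7, -2.7, 5.3]
grip_width: 0.0252
finger_force: 60.0
```

Run:
```python
from h import *
from cell import *
s=read_state();print(s['clock'],s['ee_pos'],s['wrist_force'],s['wrist_torque'])
p,d=camera('wrist');cv2.imwrite('pics/w4.png',p[:,:,::-1])
```

```text
10.0833 [0.57611868 0.03964545 0.23567534] [-0.67552359 -2.69869627  5.32128009] [-0.51717399  0.10361523 -0.04422894]
```

View pics/w4.png

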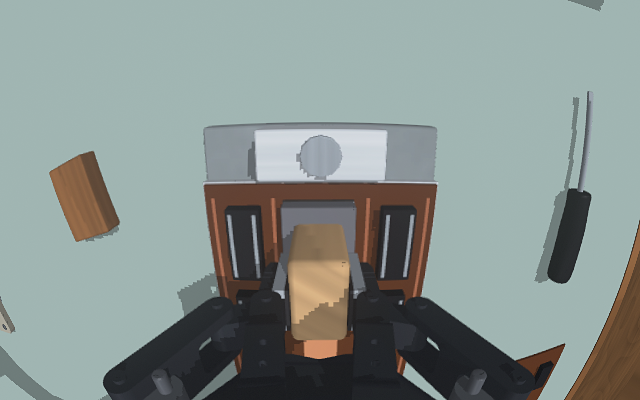

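The foot (u 280–356, front edge v≈202) covers the strip end, and the cap at (320,156) is clear. The pass is complete, so I'll lift straight up.

Request:
arm_command --pt "0 0 -1" --pt "0 0 -2.5" --pt "0 0 -4.5" --pt "0 0 -6.5" --pt "0 0 -8" --pt "0 0 -9" --pt "0 0 -9.5" --pt "0 0 -9.5" --pt "0 0 -9.5" --twist '[0,0,0,0,0,0,0,0,0]' --jaw '[1,1,1,1,1,1,1,1,1]'

```text
clock: 10.88
ee_pos: [0.576, 0.0407, 0.3301]
eef_rot: [0.739, 0.674, -0.0, -0.0]
wrist_force: [-0.6, -0.0, -2.9]
grip_width: 0.0256
finger_force: 59.1
```

Run:
```python
from h import *
from cell import *
s=read_state();print(s['clock'],s['ee_pos'],s['wrist_force'],s['grip_width'])
go(s,506.5,-308,331,-.235)
```

```text
10.8833 [0.57600704 0.04072558 0.33012722] [-0.64433874 -0.03770998 -2.92072814] 0.025566028893096428
offset [-35.36  -3.72  -0.08] twist 0.143 tilt [-1.2e-03 -1.0e-04 -1.0e+00]
```

Request:
arm_command --pt "-1 -0.1 0" --pt "-3 -0.3 0" --pt "-6 -0.6 0" --pt "-9.5 -1 0" --pt "-13 -1.4 0" --pt "-16.5 -1.7 0" --pt "-20 -2.1 0" --pt "-23.5 -2.5 0" --pt "-27 -2.8 0" --pt "-30.5 -3.2 0" --pt "-33 -3.5 0" --pt "-34.8 -3.7 0" --twist '[0,0.01,0.02,0.04,0.06,0.08,0.1,0.12,0.13,0.143,0.143,0.143]' --jaw '[1,1,1,1,1,1,1,1,1,1,1,1]'

```text
clock: 11.88
ee_pos: [0.5051, -0.3067, 0.3294]
eef_rot: [0.787, 0.617, -0.002, -0.001]
wrist_force: [0.4, 0.0, -2.1]
grip_width: 0.0252
finger_force: 59.1
```

Request:
arm_command --pt "-0.5 0 0" --pt "-0.5 0 0" --pt "-0.5 0 0" --pt "-0.5 0 0" --pt "-0.5 0 0" --twist '[0,0,0,0,0]' --jaw '[1,1,1,1,1]'

```text
clock: 12.3
ee_pos: [0.5071, -0.3054, 0.3306]
eef_rot: [0.784, 0.62, 0.0, -0.0]
wrist_force: [-0.3, 0.1, -2.5]
grip_width: 0.0253
finger_force: 59.0
```

Run:
```python
from h import *
from cell import *
s=read_state();print(s['clock'],s['ee_pos'],s['wrist_force'],s['grip_width'])
p,d=camera('wrist');cv2.imwrite('pics/w5.png',p[:,:,::-1])
go(read_state(),506.5,-308,203,-.235)
```

```text
12.3 [ 0.50706143 -0.30536511  0.33063906] [-0.2679505   0.14029642 -2.50738756] 0.025344946119975446
offset [-2.600e-01  1.000e-02  1.277e+01] twist 0.003 tilt [ 1.e-04  8.e-04 -1.e+00]
```

View pics/w5.png

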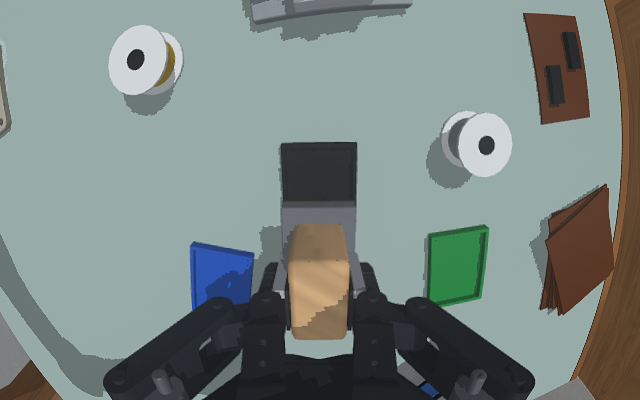

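The tray (u 281–357) is centred under the block. Lowering into it.

Request:
arm_command --pt "-0.2 0 1" --pt "-0.2 0 3" --pt "-0.2 0 5.5" --pt "-0.2 0 8" --pt "-0.2 0 10" --pt "-0.2 0 11.2" --pt "-0.2 0 12" --pt "-0.2 0 12.4" --pt "-0.2 0 12.7" --pt "-0.2 0 12.9" --pt "-0.2 0 12.9" --pt "-0.2 0 12.9" --twist '[0,0,0,0,0,0,0,0,0,0,0,0]' --jaw '[1,1,1,1,1,1,1,1,1,1,1,1]'

```text
clock: 13.35
ee_pos: [0.5062, -0.3094, 0.2025]
eef_rot: [0.785, 0.619, 0.0, 0.001]
wrist_force: [1.0, -0.8, -2.1]
grip_width: 0.0249
finger_force: 59.0
```

Run:
```python
from cell import *
s=read_state();print(s['clock'],s['ee_pos'],s['wrist_force'],s['grip_width'])
```

```text
13.35 [ 0.50623998 -0.30938464  0.20249302] [ 0.9857166  -0.78551446 -2.11220682] 0.024927702373744445
```

Nearly down. I'll go 1.5 mm lower and then open.

Request:
arm_command --pt "0 0 0.1" --pt "0 0 0.15" --pt "0 0 0.15" --pt "0 0 0.15" --pt "0 0 0.15" --twist '[0,0,0,0,0]' --jaw '[1,1,1,1,1]'

```text
clock: 13.77
ee_pos: [0.5061, -0.3094, 0.2009]
eef_rot: [0.785, 0.619, 0.0, 0.001]
wrist_force: [-1.2, 0.6, 5.6]
grip_width: 0.0256
finger_force: 59.9
```

Request:
arm_command --pt "0 0 0" --pt "0 0 0" --pt "0 0 0" --pt "0 0 0" --pt "0 0 0" --pt "0 0 0" --pt "0 0 0" --pt "0 0 0" --pt "0 0 0" --pt "0 0 0" --twist '[0,0,0,0,0,0,0,0,0,0]' --jaw '[3,4,5,6,7,8,8.5,8.5,8.5,8.5]'

```text
clock: 14.6
ee_pos: [0.5059, -0.3092, 0.2002]
eef_rot: [0.785, 0.619, 0.0, 0.0]
wrist_force: [0.8, 0.4, -0.4]
grip_width: 0.085
finger_force: 0.0
```

Request:
arm_command --pt "0 0 -1" --pt "0 0 -3" --pt "0 0 -6" --pt "0 0 -9" --pt "0 0 -12" --pt "0 0 -14" --pt "0 0 -15" --pt "0 0 -15" --pt "0 0 -15" --pt "0 0 -15" --pt "0 0 -15" --twist '[0,0,0,0,0,0,0,0,0,0,0]' --jaw '[8.5,8.5,8.5,8.5,8.5,8.5,8.5,8.5,8.5,8.5,8.5]'

```text
clock: 15.52
ee_pos: [0.5054, -0.3089, 0.3485]
eef_rot: [0.785, 0.619, -0.001, -0.001]
wrist_force: [1.6, 0.4, -0.3]
grip_width: 0.0851
finger_force: 0.0
```

Run:
```python
from cell import *
import cv2
s=read_state();print(s['clock'],s['ee_pos'],s['wrist_force'],s['grip_width'])
p,d=camera('wrist');cv2.imwrite('pics/w6.png',p[:,:,::-1])
```

```text
15.5167 [ 0.50539847 -0.30893517  0.3485414 ] [ 1.56161398  0.39494659 -0.28144512] 0.08507850485523398
```

View pics/w6.png

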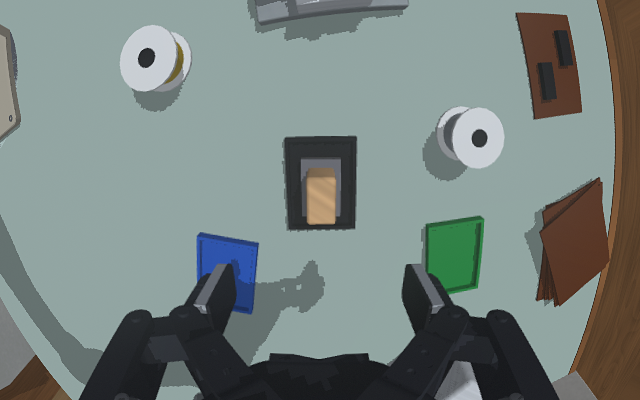

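The block stands upright in the middle of the tray (foot u 301–340, tray u 285–356), the gripper is clear, and nothing else has moved. Handing in.

```bash
python3 -c "
from cell import *
print(finish_job())"
```

```text
the job is handed in; nothing more can be done
None
```

I pressed the block about half-way down, slid it along the whole strip from the clamp screw to the flat cap, stood it back in its tray and released it; the job was handed in at about 15.6 s, and no verdict came back.

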